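Put the bead tin away in the latching findings drawer

TASK

Press the round sprung release on top of the little findings drawer so that its tray pops out, stand the round bead tin upright inside the tray, then push the tray back in gently until it clicks and stays shut by itself. Keep the tin upright, do not press or push harder than about 15 N, and leave the other things on the bench where they are.

Things in the scene. Friction and masses are not known exactly. Their poses are not given: they have to be found in the camera images.
- drawer: the drawer's case, fixed to the bench: a grey painted steel box, 200 mm deep (x), 180 mm wide (y), 70 mm high, open only at its front, which faces along its -x axis towards the robot. Origin: centre of its underside, on the bench; z up. The top sheet is 8 mm thick, its underside 62 mm above the bench
- case_front (a point): the centre of the case's front plane (axes as the case's), 35 mm above the bench. Latched and at rest, the outer face of the tray's front stands 24 mm proud of it (towards -x). To latch again the tray must be pushed 2 to 14 mm deeper than that (how far differs from start to start and shows nowhere), then let go. Let go before the click, the tray pops out again
- tray: the sprung wooden tray. Origin: centre of the outer face of its plain front (160 mm wide, 50 mm high, 8 mm thick); axes as the case's, x into the case, slides along x only. Released, a spring pops it 80 mm out (to -x) to an end stop. Pushing it back takes 2 N at first, about 5 N near the end, 6 to 9 N over the latch; 2 mm past the click a rubber stop adds 4 to 7 N per mm
- tray_floor (a point): a point on the tray's floor, 45 mm behind the outer face of its front, mid-width, 16 mm above the bench; in the open when the tray is out. The tray's inside runs from 37 mm in front of this point (-x) to 100 mm behind it, and 75 mm to either side; its side walls are 29 mm high from the floor, its front 44 mm
- release: the release: a round steel push cap, 32 mm across, standing 15 mm above the case's top. Origin: centre of its flat top, 85 mm above the bench when up; z up. It goes straight down 9 mm: about 2.5 N to start, about 5 N at 3.5 mm where the latch lets go, 9 N at the bottom; it springs back up when let go
- tin_mid (a point): the bead tin: a round closed aluminium tin with a slightly wider lid, 44 mm in diameter at the lid (the upper 10 mm), 41 mm below it, 30 mm high, 50 to 100 g, standing on the bench beside the drawer. The point is its centre, 15 mm above its underside; z up
- block: bystander: square steel bench block 70 x 70 x 20 mm, loose on the bench; origin at the centre of its underside
- pliers: bystander: pliers with green handles lying flat, 160 mm long and 14 mm high, loose; origin under the pivot, jaws 54 mm towards +x, handles 107 mm towards -x
- pot: bystander: white ceramic cup without handle, 56 mm across its rim, 50 mm high, loose; origin at the centre of its underside
Things that resemble listed ones, but are neither listed nor needed, are in the scene too. Of the things like the part that bears tin_mid, leave any that is brown; of the rest the smaller one is meant.

How it is judged:
By the outcome, as a careful person would: the job done as asked, in the order asked, and still so for the second after the job is handed in, with the robot touching nothing.
It also fails if it takes over 72 s, if anything falls off the work surface, if the arm or the gripper's body presses on something with over 40 N, if the wrist force passes 120 N, or if a joint passes its speed limit or range.

ROBOT

A 6-joint arm with a two-finger parallel gripper is mounted at the origin on the work surface. World frame = base frame: x ahead of the robot, y to its left, z up, the work surface at z = 0. Lengths are in m, angles in rad, forces in N, time in s.
With the tool pointing down it reaches from about 0.375 to 0.75 m from the base axis. Payload 9 kg.
Tool frame: the origin (TCP) lies on the centre line of the jaws, within the pads' length; the fingertips stand 11 mm ahead of it and the grasp point (between the pads) lies 8 mm behind it; z points along the fingers, y is the line along which they close (so a half turn about z gives the same grasp; the last joint's range is limited). The gripper opens to 85 mm and grips with 20 to 120 N. Pads are 22 mm wide; open, the fingers measure 114 mm over their backs; the gripper's body (76 mm by 85 mm) begins 54 mm behind the grasp point. The pads swing forward as they close: fully open they stand 13 mm farther back than shut.
Start: joints at [-1.433, 0.104, 0.097, 1.564, 0, 1.353], TCP at [0.209, -0.562, 0.242] pointing down, gripper open.
Joint ranges: [-2.99, 2.99], [-0.84, 1.86], [-1.1, 1.16], [-1.84, 2.11], [-1.51, 1.56], [-3.14, 3.14]. Speed limits (rad/s): [2.22, 2.22, 2.57, 3.14, 3.14, 3.14].

INTERFACE

Orientations are given as a unit quaternion [w, x, y, z].
In Python, from bench import manip, viewer gives the robot as it stands.
- The arm moves only by the tool servo_tool, never from a script. Its argument "motion" is a list of rows, each a list of 7 numbers: the opening in per cent of the stroke, from 0 (shut) to 100 (fully open), then the shift along the tool's x, y, z each as a share of 0.75 m, from -1 to 1, then the turn, a rotation vector about the tool's x, y, z each as a share of 180 degrees, from -1 to 1. In form: [[fingers, tx, ty, tz, ax, ay, az], ...]. A call has 1 to 5 rows; each row shifts and turns the commanded pose from where the row before left it, along the tool's axes as they then stand; what a row does not reach is not made up. A row lasts 1/10 s, in which the tool goes at most 50 mm and 8.59 degrees, less where a joint would pass 70% of its speed; a pose out of reach is approached as far as the arm can. A call with a number of a shift or a turn outside -1 to 1 is refused whole. A call with a gripper value outside its range is refused whole. The fingers move at their own pace and stop on an object; "newtons" is the grip in N (left out, the last holds). Time passes only in rows, so rows that do not move let the fingers close. It gives the time, the measured TCP pose, the force, the opening and the grip force at its end, in the units of the state.
- manip.sense(): the state, without advancing time (a new reading comes with each control period).
- viewer.read_camera(name): name is "scene" or "top" or "wrist"; returns a dict with "image" (384x512x3 uint8, red, green, blue), "z_map" (384x512 float32, m along the optical axis (not along the pixel's ray), 0 where there is no reading), "mtx" (3x3 intrinsics, pixels), "view" (4x4, takes a point from world to camera coordinates). Camera axes: x right, y up, looking along -z (the intrinsics and any distortion apply to the point x, -y, -z); pixel columns grow to the right and rows downward; lengths in m; the calibration is good to about 2 mm. A picture is of the moment at which its call begins.
- manip.sign_off(): hands the job in; it is judged then, once.
The state is a dict: "time": time; "q": joint angles; "qd": joint speeds; "joint_efforts": joint torques, N m; "position": TCP position; "eef_rot": TCP orientation; "contact_force": force on the tool from outside, world axes, zero at the start; "ft_torque": the same for the moment, N m; "gripper_width": opening from 0.0 (shut) to 1.0 (fully open); "grip_force": force on a finger pad.
Only numpy, scipy, OpenCV 4.12 (cv2) and the standard library are available. Lean on these libraries where they do the work, as an engineer would, in place of code of your own. Each camera call takes 0.05 s, during which the arm holds its last target. There are 200 camera calls.

## Working session

There is one attempt and no reset: what is moved stays moved. The work goes in short steps, Python scripts to look and compute and a tool call to move; the robot and the scene stay as the last step left them, time stands still between calls to the robot, and variables do not carry over. Pictures are saved under pics/ and viewed, at most 10 in all, crops included, and the job is handed in when it is done.

Besides the shell and the picture viewer there is one more tool, called after "Emit:" by a JSON object that holds its "fn" and its "kwargs". servo_tool: Moves the arm, as the interface text tells. Shift numbers are shares of 0.75 m and turn numbers shares of 180 degrees, none past 1 either way. Its arguments: {"type":"object","properties":{"motion":{"type":"array","items":{"type":"array","items":{"type":"number"}}},"newtons":{"type":"number"}},"required":["motion"]}

```bash
mkdir -p pics; cat > h.py <<'E'
import numpy as np, cv2
from bench import manip, viewer
def cam(n):
    d=viewer.read_camera(n); np.savez('%s.npz'%n,**d); return d
def load(n): return dict(np.load('%s.npz'%n))
def save(d,name): cv2.imwrite('pics/'+name,cv2.cvtColor(d['image'],cv2.COLOR_RGB2BGR))
def ray(d,u,v):
    K=d['mtx'];V=d['view'];r=np.array([(u-K[0,2])/K[0,0],-(v-K[1,2])/K[1,1],-1.])
    R=V[:3,:3];return -R.T@V[:3,3],R.T@r
def plane(d,u,v,z):
    c,r=ray(d,u,v);return c+r*(z-c[2])/r[2]
def depth(d,u,v):
    c,r=ray(d,u,v);return c+r*d['z_map'][int(v),int(u)]
def proj(d,p):
    q=d['view'][:3,:3]@np.array(p)+d['view'][:3,3];K=d['mtx'];return K[0,0]*q[0]/-q[2]+K[0,2],-K[1,1]*q[1]/-q[2]+K[1,2]
def cloud(d):
    h,w=d['z_map'].shape;v,u=np.mgrid[:h,:w];K=d['mtx'];z=d['z_map']
    P=np.stack([(u-K[0,2])/K[0,0]*z,-(v-K[1,2])/K[1,1]*z,-z],-1)
    R=d['view'][:3,:3];return (P-d['view'][:3,3])@R
E
python3 - <<'E'
from h import *
print(manip.sense())
for n in('scene','top'):
    d=cam(n);print(n,d.keys(),d['mtx'].tolist(),d['view'].round(3).tolist())
    save(d,n+'0.png')
a=cv2.imread('pics/scene0.png');b=cv2.imread('pics/top0.png');cv2.imwrite('pics/s0.png',cv2.resize(a,(800,600)));cv2.imwrite('pics/t0.png',cv2.resize(b,(800,600)))
E
```

```text
{'time': 0.0, 'q': array([-1.43269823e+00,  1.04711787e-01,  9.64572361e-02,  1.56388515e+00,
        1.85896545e-05,  1.35307434e+00]), 'qd': array([-0.00080352, -0.00173397,  0.00036035, -0.00035514,  0.00090406,
       -0.0005463 ]), 'joint_efforts': array([ 1.20576984e-03, -5.56913888e+01,  5.03667319e+01,  1.63933262e-02,
       -1.26298801e-04,  1.04807278e-06]), 'position': array([ 0.20897273, -0.56209529,  0.24150837]), 'eef_rot': array([-6.70784609e-04,  9.84215487e-01,  1.76972945e-01,  3.60215558e-05]), 'contact_force': array([-0.00424917, -0.263314  ,  0.1792271 ]), 'ft_torque': array([0.02958824, 0.00921927, 0.00982496]), 'grip_force': 0.0, 'gripper_width': 0.9990512934013649}
scene dict_keys(['image', 'z_map', 'mtx', 'view']) [[385.42588580704296, 0.0, 254.7028383874505], [0.0, 385.42588580704296, 189.55498956012616], [0.0, 0.0, 1.0]] [[0.55, 0.835, -0.016, -0.304], [-0.651, 0.441, 0.617, 0.338], [0.523, -0.329, 0.786, -1.433], [0.0, 0.0, 0.0, 1.0]]
top dict_keys(['image', 'z_map', 'mtx', 'view']) [[439.564128908073, 0.0, 250.75030368909196], [0.0, 439.564128908073, 194.11125741684964], [0.0, 0.0, 1.0]] [[-0.021, -1.0, -0.002, 0.021], [0.983, -0.021, 0.18, -0.582], [-0.18, 0.002, 0.984, -1.562], [0.0, 0.0, 0.0, 1.0]]
```

View pics/s0.png

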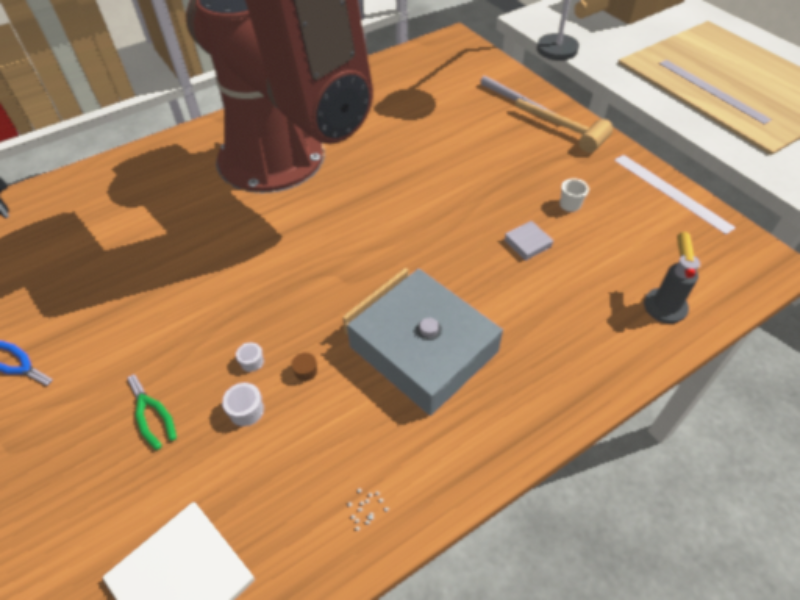

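View pics/t0.png

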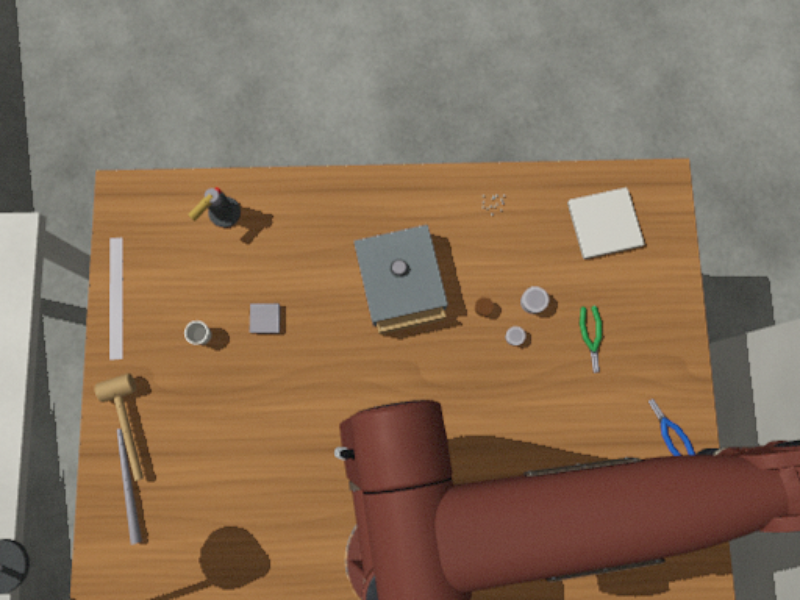

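The top view (800x600) shows the drawer at (402,278) with its release at (399,268). There is a brown tin at (486,307), a large silver one at (535,299) and a small silver one at (515,336), which is the target. The pot is at (197,333), the block at (265,318) and the pliers at (593,335). In the scene view the small tin is at (250,357) and the release at (429,328).

```bash
python3 - <<'E'
from h import *
from scipy.optimize import least_squares
T=load('top');S=load('scene')
def tri(a,b):
    A=[];B=[]
    for d,(u,v) in((T,a),(S,b)):
        c,r=ray(d,u,v);r/=np.linalg.norm(r);M=np.eye(3)-np.outer(r,r);A.append(M);B.append(M@c)
    A=np.vstack(A);B=np.hstack(B);x,res,_,_=np.linalg.lstsq(A,B,rcond=None);return x,res**.5
k=.64
for n in('T','S'):
    d=globals()[n];P=cloud(d);z=P[...,2]
    # components above the table
    m=((z>.012)&(z<.11)&(P[...,0]>.35)&(P[...,0]<.95)&(abs(P[...,1])<.6)).astype(np.uint8)
    nc,lab,st,ce=cv2.connectedComponentsWithStats(m)
    for i in range(1,nc):
        if st[i,4]<40: continue
        q=P[lab==i];zt=np.percentile(q[:,2],90);t=q[q[:,2]>zt-.006]
        (cx,cy),(w,h),an=cv2.minAreaRect((t[:,:2]*1000).astype(np.float32))
        print(n,'px',ce[i].round(1),'area',st[i,4],'ztop',zt.round(4),'rect mm',round(cx),round(cy),round(w),round(h),round(an,1))
x,r=tri((399*k,268*k),(429*k,325*k));print('release',x,r)
x,r=tri((515*k,334*k),(250*k,352*k));print('tin',x,r)
E
```

```text
T px [386.9 142.6] area 1490 ztop 0.0268 rect mm 778 -517 150 153 11.3
T px [142.4 135. ] area 252 ztop 0.1027 rect mm 820 408 27 51 56.2
T px [256.4 178.7] area 2999 ztop 0.0765 rect mm 640 -12 222 179 11.9
T px [341.6 192. ] area 233 ztop 0.0496 rect mm 586 -327 55 57 58.1
T px [309.4 196.1] area 110 ztop 0.0373 rect mm 574 -207 38 38 88.0
T px [168.9 203.8] area 343 ztop 0.0271 rect mm 558 314 69 65 88.7
T px [377.8 211.9] area 134 ztop 0.021 rect mm 513 -461 50 101 86.5
T px [125.  212.9] area 135 ztop 0.0537 rect mm 523 469 51 53 12.3
T px [329.2 214.8] area 115 ztop 0.0366 rect mm 501 -280 40 38 89.0
S px [366.6 122.9] area 254 ztop 0.0471 rect mm 524 466 53 56 39.1
S px [337.9 152. ] area 372 ztop 0.0201 rect mm 562 313 73 73 0.4
S px [430.9 185.3] area 527 ztop 0.1 rect mm 833 414 50 42 23.5
S px [269.4 214.6] area 5375 ztop 0.07 rect mm 654 -13 202 182 11.7
S px [159.  226.7] area 207 ztop 0.0301 rect mm 506 -283 43 42 25.0
S px [194.  233.2] area 209 ztop 0.0305 rect mm 578 -213 42 41 76.5
S px [154.7 257.1] area 494 ztop 0.0426 rect mm 590 -332 59 61 50.8
S px [ 93.4 275.9] area 57 ztop 0.0142 rect mm 540 -485 68 13 5.2
S px [115.5 360.6] area 3520 ztop 0.0205 rect mm 782 -520 151 147 11.5
release [ 0.66163262 -0.00862517  0.0766844 ] [0.001692]
tin [ 0.50644961 -0.28032646  0.02844885] [0.00122481]
```

Emit:
{"fn": "servo_tool", "kwargs": {"motion": [[0, 0.0457, -0.0267, 0, 0, 0, 0], [0, 0.0457, -0.0267, 0, 0, 0, 0], [0, 0.0457, -0.0267, 0, 0, 0, 0], [0, 0.0457, -0.0267, 0, 0, 0, 0], [0, 0.0457, -0.0267, 0, 0, 0, 0]]}}

```text
time: 0.6
position: [0.3354, -0.4074, 0.2419]
eef_rot: [-0.0, 0.984, 0.177, -0.0]
contact_force: [0.2, -0.6, -0.2]
gripper_width: 0.146
grip_force: 0.0
```

Emit:
{"fn": "servo_tool", "kwargs": {"motion": [[0, 0.0457, -0.0267, 0, 0, 0, 0], [0, 0.0457, -0.0267, 0, 0, 0, 0], [0, 0.0457, -0.0267, 0, 0, 0, 0], [0, 0.0457, -0.0267, 0, 0, 0, 0], [0, 0.0457, -0.0267, 0, 0, 0, 0]]}}

```text
time: 1.1
position: [0.4613, -0.2538, 0.242]
eef_rot: [-0.0, 0.984, 0.177, -0.0]
contact_force: [0.2, 0.3, -1.0]
gripper_width: 0.001
grip_force: 0.0
```

Emit:
{"fn": "servo_tool", "kwargs": {"motion": [[0, 0.0457, -0.0267, 0, 0, 0, 0], [0, 0.0457, -0.0267, 0, 0, 0, 0], [0, 0.0457, -0.0267, 0, 0, 0, 0], [0, 0.0457, -0.0267, 0, 0, 0, 0], [0, 0, 0, 0, 0, 0, 0.047]]}}

```text
time: 1.6
position: [0.5628, -0.1288, 0.2415]
eef_rot: [-0.001, 0.994, 0.105, -0.0]
contact_force: [-0.1, -0.7, 0.1]
gripper_width: -0.001
grip_force: 0.0
```

```bash
cat >> h.py <<'E'
def rot():
    w,x,y,z=manip.sense()['eef_rot']
    from scipy.spatial.transform import Rotation as R
    return R.from_quat([x,y,z,w]).as_matrix()
def state():
    s=manip.sense();R=rot();print('t',round(s['time'],2),'pos',s['position'].round(4),'yaw',np.degrees(np.arctan2(R[1,0],R[0,0])).round(2),'z',R[:,2].round(3),'F',s['contact_force'].round(2),'w',s['gripper_width'].round(3),'grip',s['grip_force'])
def go(p):
    d=rot().T@(np.array(p)-manip.sense()['position']);print('to',np.round(p,4),'dist',np.linalg.norm(d).round(4),'share',(d/.75).round(4))
E
python3 - <<'E'
from h import *
state();go([.6616,-.0086,.2415])
d=cam('wrist');save(d,'w1.png');print(d['view'].round(3).tolist(),d['mtx'].round(1).tolist())
P=cloud(d);z=P[...,2];print('z range',z.min(),z.max())
E
```

```text
Traceback (most recent call last):
  File "h.py", line 25, in state
    s=manip.sense();R=rot();print('t',round(s['time'],2),'pos',s['position'].round(4),'yaw',np.degrees(np.arctan2(R[1,0],R[0,0])).round(2),'z',R[:,2].round(3),'F',s['contact_force'].round(2),'w',s['gripper_width'].round(3),'grip',s['grip_force'])
                                                                                                                                                                                                   ^^^^^^^^^^^^^^^^^^^^^^^^
AttributeError: 'float' object has no attribute 'round'
```

```bash
sed -i "s/s\['gripper_width'\].round(3)/round(s['gripper_width'],3)/" h.py
python3 - <<'E'
from h import *
state();go([.6616,-.0086,.2415])
d=cam('wrist');save(d,'w1.png');print(d['view'].round(3).tolist(),d['mtx'].round(1).tolist())
E
```

```text
t 1.6 pos [ 0.5628 -0.1288  0.2415] yaw 12.11 z [-0.     0.001 -1.   ] F [-0.11 -0.71  0.09] w -0.001 grip 0.0
to [ 0.6616 -0.0086  0.2415] dist 0.1556 share [ 0.1624 -0.1291  0.0002]
[[0.209, -0.978, -0.002, -0.244], [0.928, 0.199, -0.314, -0.455], [0.308, 0.064, 0.949, -0.544], [0.0, 0.0, 0.0, 1.0]] [[299.8, 0.0, 250.4], [0.0, 299.8, 194.9], [0.0, 0.0, 1.0]]
```

View pics/w1.png

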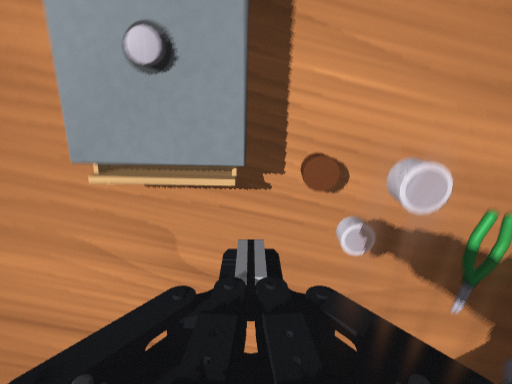

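The wrist view shows the release at (144,45), the tray front edge from (90,180) to (237,182), the brown tin at (322,172), the large silver at (420,186) and the small silver at (356,236).

```bash
python3 - <<'E'
from h import *
d=load('wrist');P=cloud(d);im=d['image'].astype(int);z=P[...,2]
def comp(m,seed,name):
    n,l,st,ce=cv2.connectedComponentsWithStats(m.astype(np.uint8));i=l[seed[1],seed[0]]
    q=P[l==i];(cx,cy),(w,h),a=cv2.minAreaRect((q[:,:2]*1000).astype(np.float32))
    print(name,ce[i].round(1),'n',st[i,4],'z',np.median(q[:,2]).round(4),'rect',round(cx,1),round(cy,1),round(w,1),round(h,1),round(a,1));return ce[i]
c=comp((z>.078)&(z<.095),(144,43),'release');print(plane(d,*c,.085))
c=comp((z>.063)&(z<.076),(100,100),'case')
c=comp((z>.05)&(z<.064),(160,181),'trayfront')
c=comp((z>.024)&(z<.036),(356,232),'tin');print(plane(d,*c,.03))
# tri: wrist vs scene for release and tin
S=load('scene')
def tri(v):
    A=[];B=[]
    for d,(u,w) in v:
        c,r=ray(d,u,w);r/=np.linalg.norm(r);M=np.eye(3)-np.outer(r,r);A.append(M);B.append(M@c)
    return np.linalg.lstsq(np.vstack(A),np.hstack(B),rcond=None)[0]
T=load('top')
print(tri([(d,(143.5,44)),(S,(429*.64,325*.64)),(T,(399*.64,268*.64))]),tri([(d,(357.5,232)),(S,(160,225)),(T,(329.4,214))]))
E
```

```text
release [141.8  45.4] n 1184 z 0.0849 rect 661.1 -10.6 31.1 31.1 86.5
[ 0.66126436 -0.0114111   0.085     ]
case [150.1  81.3] n 29936 z 0.07 rect 626.0 -17.4 148.9 180.7 12.1
trayfront [162.6 180.2] n 1323 z 0.0596 rect 533.6 -36.5 8.9 159.6 11.7
tin [358.1 236.5] n 902 z 0.0302 rect 502.4 -281.4 42.7 43.5 5.8
[ 0.50363703 -0.28067097  0.03      ]
[ 0.66227828 -0.00910524  0.07679098] [ 0.50635424 -0.27978939  0.02714644]
```

Emit:
{"fn": "servo_tool", "kwargs": {"motion": [[0, 0.0322, -0.0252, 0.0337, 0, 0, 0], [0, 0.0322, -0.0252, 0.0337, 0, 0, 0], [0, 0.0322, -0.0252, 0.0337, 0, 0, 0], [0, 0.0322, -0.0252, 0.0337, 0, 0, 0], [0, 0.0322, -0.0252, 0.0337, 0, 0, 0]]}}

```text
time: 2.15
position: [0.6601, -0.0147, 0.1146]
eef_rot: [0.0, 0.994, 0.105, -0.0]
contact_force: [0.7, -0.8, 0.4]
gripper_width: 0.003
grip_force: 0.0
```

Emit:
{"fn": "servo_tool", "kwargs": {"motion": [[0, 0, 0, 0.016, 0, 0, 0], [0, 0, 0, 0, 0, 0, 0]]}}

```text
time: 2.35
position: [0.6581, -0.0149, 0.101]
eef_rot: [-0.001, 0.994, 0.105, -0.002]
contact_force: [-0.1, -0.6, -0.2]
gripper_width: -0.002
grip_force: 0.0
```

```bash
python3 - <<'E'
from h import *
state();go([.6612,-.011,.096])
E
```

```text
t 2.35 pos [ 0.6581 -0.0149  0.101 ] yaw 12.06 z [-0.005  0.001 -1.   ] F [-0.07 -0.62 -0.17] w -0.002 grip 0.0
to [ 0.6612 -0.011   0.096 ] dist 0.0071 share [ 0.0052 -0.0042  0.0067]
```

Emit:
{"fn": "servo_tool", "kwargs": {"motion": [[0, 0.005, -0.004, 0.003, 0, 0, 0], [0, 0, 0, 0.004, 0, 0, 0], [0, 0, 0, 0.0015, 0, 0, 0], [0, 0, 0, 0.0015, 0, 0, 0], [0, 0, 0, 0, 0, 0, 0]]}}

```text
time: 2.85
position: [0.6628, -0.0117, 0.0967]
eef_rot: [0.0, 0.995, 0.104, 0.0]
contact_force: [-0.0, 0.4, -0.1]
gripper_width: 0.002
grip_force: 0.0
```

Emit:
{"fn": "servo_tool", "kwargs": {"motion": [[0, 0, 0, 0.0015, 0, 0, 0], [0, 0, 0, 0, 0, 0, 0]]}}

```text
time: 3.05
position: [0.663, -0.0116, 0.0958]
eef_rot: [0.0, 0.995, 0.104, 0.0]
contact_force: [-0.5, -1.0, 2.0]
gripper_width: -0.002
grip_force: 1.2
```

Emit:
{"fn": "servo_tool", "kwargs": {"motion": [[0, 0, 0, 0.002, 0, 0, 0], [0, 0, 0, 0, 0, 0, 0], [0, 0, 0, 0.0015, 0, 0, 0], [0, 0, 0, 0, 0, 0, 0]]}}

```text
time: 3.45
position: [0.663, -0.0116, 0.0934]
eef_rot: [0.0, 0.995, 0.104, 0.0]
contact_force: [-1.9, -0.3, 5.4]
gripper_width: 0.0
grip_force: 2.9
```

Emit:
{"fn": "servo_tool", "kwargs": {"motion": [[0, 0, 0, 0.0015, 0, 0, 0], [0, 0, 0, 0, 0, 0, 0]]}}

```text
time: 3.65
position: [0.663, -0.0116, 0.0921]
eef_rot: [0.0, 0.995, 0.104, 0.0]
contact_force: [-2.0, -1.5, 4.9]
gripper_width: -0.002
grip_force: 2.6
```

Emit:
{"fn": "servo_tool", "kwargs": {"motion": [[0, 0, 0, 0.0015, 0, 0, 0], [0, 0, 0, 0.001, 0, 0, 0], [0, 0, 0, 0, 0, 0, 0]]}}

```text
time: 3.95
position: [0.663, -0.0116, 0.0903]
eef_rot: [0.0, 0.995, 0.104, 0.0]
contact_force: [-2.4, -0.4, 6.5]
gripper_width: -0.001
grip_force: 3.2
```

```bash
python3 - <<'E'
from h import *
state()
S0=load('top');d=cam('top');P=cloud(d);m=(P[...,2]>.05)&(P[...,2]<.064)&(P[...,0]<.56)&(P[...,0]>.4)&(abs(P[...,1]+.05)<.1)
print(m.sum(),P[m].mean(0)); 
dz=P[...,2]-cloud(S0)[...,2];q=P[(P[...,0]<.54)&(P[...,0]>.42)&(abs(P[...,1]+.05)<.08)];print(q[:,2].mean(),q[:,0].min())
E
```

```text
t 3.95 pos [ 0.663  -0.0116  0.0903] yaw 11.92 z [ 0.001 -0.001 -1.   ] F [-2.38 -0.36  6.5 ] w -0.001 grip 3.1910350173711777
61 [ 0.46907757 -0.0890514   0.05869581]
0.38298051024321994 0.42002120006126326
```

Emit:
{"fn": "servo_tool", "kwargs": {"motion": [[0, 0, 0, -0.05, 0, 0, 0], [0, 0, 0, -0.0667, 0, 0, 0], [0, 0, 0, -0.0667, 0, 0, 0], [0, -0.0405, 0.0439, 0, 0, 0, 0], [0, -0.0405, 0.0439, 0, 0, 0, 0]]}}

```text
time: 4.5
position: [0.618, -0.0888, 0.2296]
eef_rot: [0.001, 0.994, 0.105, 0.002]
contact_force: [-0.2, -0.4, -1.0]
gripper_width: -0.004
grip_force: 0.0
```

Emit:
{"fn": "servo_tool", "kwargs": {"motion": [[0, -0.0405, 0.0439, 0, 0, 0, 0], [0, -0.0405, 0.0439, 0, 0, 0, 0], [0, -0.0405, 0.0439, 0, 0, 0, 0], [0, 0, 0, 0, 0, 0, 0]]}}

```text
time: 4.9
position: [0.5461, -0.2079, 0.227]
eef_rot: [0.0, 0.995, 0.101, -0.0]
contact_force: [0.5, 0.2, 0.8]
gripper_width: -0.0
grip_force: 0.0
```

```bash
python3 - <<'E'
from h import *
state();go([.503,-.281,.1])
d=cam('wrist');save(d,'w2.png')
E
```

```text
t 4.9 pos [ 0.5461 -0.2079  0.227 ] yaw 11.65 z [-0.001 -0.001 -1.   ] F [0.5  0.21 0.76] w -0.0 grip 0.0
to [ 0.503 -0.281  0.1  ] dist 0.1527 share [-0.0758  0.0838  0.1695]
```

View pics/w2.png

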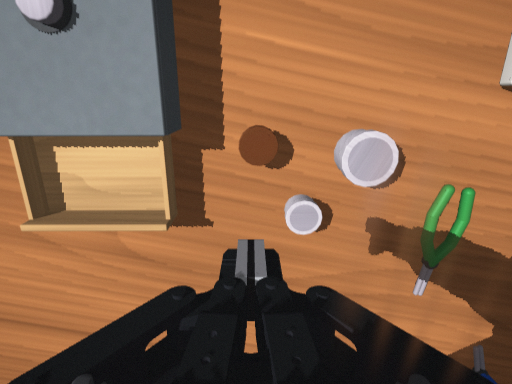

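The tray has popped out: its front is at rows 210–230, columns 22–168, and its inside is empty. The small silver tin is at (303,214), the brown one at (258,146) and the large one at (366,158).

```bash
python3 - <<'E'
from h import *
d=load('wrist');P=cloud(d);z=P[...,2]
def comp(m,seed,name):
    n,l,st,ce=cv2.connectedComponentsWithStats(m.astype(np.uint8));i=l[seed[1],seed[0]]
    q=P[l==i];(cx,cy),(w,h),a=cv2.minAreaRect((q[:,:2]*1000).astype(np.float32))
    print(name,ce[i].round(1),'n',st[i,4],'z',np.median(q[:,2]).round(4),'rect',round(cx,1),round(cy,1),round(w,1),round(h,1),round(a,1));return ce[i]
c=comp((z>.053)&(z<.064),(80,227),'trayfront')
c=comp((z>.012)&(z<.02),(100,180),'floor')
c=comp((z>.024)&(z<.036),(303,212),'tin');print(plane(d,*c,.03),depth(d,303,214))
E
```

```text
trayfront [ 95.1 226.1] n 1294 z 0.0596 rect 456.2 -52.9 8.4 159.8 11.8
floor [ 99.9 172.6] n 9192 z 0.016 rect 502.0 -37.8 90.0 143.1 11.6
tin [303.5 216.4] n 1022 z 0.0303 rect 502.5 -281.8 43.1 43.0 68.3
[ 0.50351242 -0.28136039  0.03      ] [ 0.50630169 -0.27999129  0.03002668]
```

Emit:
{"fn": "servo_tool", "kwargs": {"motion": [[80, -0.019, 0.021, 0.0424, 0, 0, 0], [80, -0.019, 0.021, 0.0424, 0, 0, 0], [80, -0.019, 0.021, 0.0424, 0, 0, 0], [80, -0.019, 0.021, 0.0424, 0, 0, 0], [80, 0, 0, 0, 0, 0, 0]]}}

```text
time: 5.45
position: [0.503, -0.2761, 0.0949]
eef_rot: [-0.003, 0.995, 0.103, -0.002]
contact_force: [-0.9, 0.3, -0.6]
gripper_width: 0.802
grip_force: 0.0
```

```bash
python3 - <<'E'
from h import *
state();go([.5032,-.2815,.014])
d=cam('wrist');save(d,'w3.png')
E
```

```text
t 5.45 pos [ 0.503  -0.2761  0.0949] yaw 11.87 z [-0.005  0.005 -1.   ] F [-0.9   0.35 -0.57] w 0.802 grip 0.0
to [ 0.5032 -0.2815  0.014 ] dist 0.0811 share [-0.0007  0.0078  0.1079]
```

View pics/w3.png

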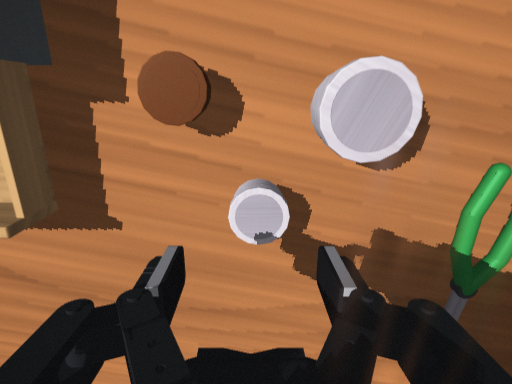

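The small tin is at (259,213), centred between the open pads, and the brown tin (175,88) and the large one (370,108) are clear of the fingers.

Emit:
{"fn": "servo_tool", "kwargs": {"motion": [[80, 0, 0.006, 0.02, 0, 0, 0], [80, 0, 0, 0.04, 0, 0, 0], [80, 0, 0, 0.03, 0, 0, 0], [80, 0, 0, 0, 0, 0, 0]]}}

```text
time: 5.9
position: [0.5059, -0.2797, 0.0299]
eef_rot: [-0.001, 0.995, 0.105, -0.001]
contact_force: [0.3, -0.0, 0.7]
gripper_width: 0.801
grip_force: 0.0
```

```bash
python3 - <<'E'
from h import *
d=load('wrist');P=cloud(d);z=P[...,2]
m=(z>.025)&(z<.036);n,l,st,ce=cv2.connectedComponentsWithStats(m.astype(np.uint8));i=l[213,259];q=P[l==i]
print(cv2.minEnclosingCircle((q[:,:2]*1000).astype(np.float32)),st[i,4])
state();go([.5032,-.2815,.014])
E
```

```text
((502.1083984375, -282.2199401855469), 22.024538040161133) 2804
t 5.9 pos [ 0.5059 -0.2797  0.0299] yaw 12.0 z [-0.003  0.003 -1.   ] F [ 0.26 -0.02  0.68] w 0.801 grip 0.0
to [ 0.5032 -0.2815  0.014 ] dist 0.0162 share [-0.0039  0.0016  0.0212]
```

Emit:
{"fn": "servo_tool", "kwargs": {"motion": [[80, -0.0045, 0.002, 0.01, 0, 0, 0], [80, 0, 0, 0.011, 0, 0, 0], [80, 0, 0, 0, 0, 0, 0]]}}

```text
time: 6.2
position: [0.5035, -0.2838, 0.0166]
eef_rot: [0.0, 0.995, 0.104, 0.0]
contact_force: [-0.2, -1.0, -1.2]
gripper_width: 0.797
grip_force: 0.0
```

Emit:
{"fn": "servo_tool", "kwargs": {"motion": [[30, 0, 0, 0, 0, 0, 0], [30, 0, 0, 0, 0, 0, 0], [30, 0, 0, 0, 0, 0, 0], [30, 0, 0, 0, 0, 0, 0]], "newtons": 25}}

```text
time: 6.6
position: [0.5038, -0.2841, 0.0177]
eef_rot: [0.0, 0.995, 0.104, 0.0]
contact_force: [-1.8, 1.8, 6.6]
gripper_width: 0.502
grip_force: 25.3
```

Emit:
{"fn": "servo_tool", "kwargs": {"motion": [[30, 0, 0, -0.005, 0, 0, 0], [30, 0, 0, -0.03, 0, 0, 0], [30, 0, 0, -0.06, 0, 0, 0], [30, 0, 0, -0.02, 0, 0, 0], [30, 0, 0, 0, 0, 0, 0]]}}

```text
time: 7.1
position: [0.5049, -0.2852, 0.1061]
eef_rot: [0.002, 0.995, 0.104, 0.002]
contact_force: [0.1, -0.4, -1.0]
gripper_width: 0.503
grip_force: 25.8
```

```bash
python3 - <<'E'
from h import *
state();go([.496,-.0446,.12])
d=cam('wrist');save(d,'w4.png')
P=cloud(d);z=P[...,2];p=manip.sense()['position']
m=(np.hypot(P[...,0]-p[0],P[...,1]-p[1])<.021)&(z>.04)&(z<.16);v,u=np.where(m);q=P[m];print(m.sum(),u.mean(),v.mean());
A=np.c_[q[:,:2]-q[:,:2].mean(0),np.ones(len(q))]
print('plane tilt',np.linalg.lstsq(A,q[:,2],rcond=None)[0],q.mean(0),cv2.minEnclosingCircle((q[:,:2]*1000).astype(np.float32)))
E
```

```text
t 7.1 pos [ 0.5049 -0.2852  0.1061] yaw 11.92 z [ 0.004 -0.004 -1.   ] F [ 0.05 -0.42 -0.97] w 0.503 grip 25.77452594647184
to [ 0.496  -0.0446  0.12  ] dist 0.2412 share [ 0.0547 -0.3163 -0.0197]
6835 245.58946598390636 269.37849305047547
plane tilt [-0.29560279 -0.01306082  0.11649089] [ 0.50728313 -0.28296795  0.11649089] ((504.01678466796875, -284.41644287109375), 20.998870849609375)
```

View pics/w4.png

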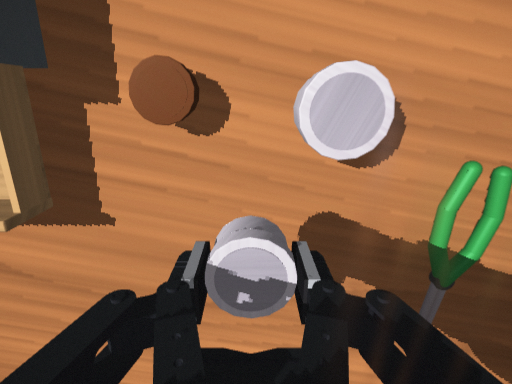

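The tin is held between the pads with its top at (251,276). I'll check its tilt using the top face only.

```bash
python3 - <<'E'
from h import *
d=load('wrist');P=cloud(d)
for R in(16,26):
    m=np.zeros(d['z_map'].shape,np.uint8);cv2.circle(m,(251,277),R,1,-1);q=P[m>0];A=np.c_[q[:,:2]-q[:,:2].mean(0),np.ones(len(q))]
    print(np.degrees(np.linalg.lstsq(A,q[:,2],rcond=None)[0][:2]),q.mean(0))
w=(np.abs(P[...,2]-q[:,2].mean())<.004);n,l,st,ce=cv2.connectedComponentsWithStats(w.astype(np.uint8));i=l[277,251];print(cv2.minAreaRect((P[l==i][:,:2]*1000).astype(np.float32)))
E
```

```text
[ 0.60823921 -0.3692302 ] [ 0.50524279 -0.28590111  0.11899856]
[16.95261878  3.49230774] [ 0.5053315  -0.2858926   0.11923402]
((508.3169860839844, -287.0153503417969), (47.83045959472656, 56.71613693237305), 47.69398498535156)
```

Emit:
{"fn": "servo_tool", "kwargs": {"motion": [[30, 0.0078, -0.0452, -0.0028, 0, 0, 0], [30, 0.0078, -0.0452, -0.0028, 0, 0, 0], [30, 0.0078, -0.0452, -0.0028, 0, 0, 0], [30, 0.0078, -0.0452, -0.0028, 0, 0, 0], [30, 0.0078, -0.0452, -0.0028, 0, 0, 0]]}}

```text
time: 7.65
position: [0.4957, -0.1102, 0.1112]
eef_rot: [-0.001, 0.995, 0.104, -0.001]
contact_force: [0.5, 0.8, -1.0]
gripper_width: 0.5
grip_force: 25.8
```

Emit:
{"fn": "servo_tool", "kwargs": {"motion": [[30, 0.0078, -0.0452, -0.0028, 0, 0, 0], [30, 0.0078, -0.0452, -0.0028, 0, 0, 0], [30, 0, 0, 0, 0, 0, 0], [30, 0, 0, 0, 0, 0, 0]]}}

```text
time: 8.05
position: [0.4937, -0.0425, 0.116]
eef_rot: [-0.0, 0.995, 0.105, -0.001]
contact_force: [0.9, -0.2, -0.2]
gripper_width: 0.5
grip_force: 25.9
```

```bash
python3 - <<'E'
from h import *
state();go([.496,-.0446,.04])
d=cam('wrist');P=cloud(d);z=P[...,2]
m=(z>.053)&(z<.064)&(P[...,0]<.5);q=P[m];print(m.sum(),q.mean(0),cv2.minAreaRect((q[:,:2]*1000).astype(np.float32)))
E
```

```text
t 8.05 pos [ 0.4937 -0.0425  0.116 ] yaw 12.02 z [-0.002  0.    -1.   ] F [ 0.9  -0.15 -0.21] w 0.5 grip 25.899391493294388
to [ 0.496  -0.0446  0.04  ] dist 0.0761 share [0.0026 0.0035 0.1013]
932 [ 0.45775536 -0.05576438  0.05866466] ((455.84429931640625, -52.72264099121094), (9.453054428100586, 159.7798614501953), 11.885963439941406)
```

Now I'll lower it into the tray.

Emit:
{"fn": "servo_tool", "kwargs": {"motion": [[30, 0.0026, 0.0035, 0.03, 0, 0, 0], [30, 0, 0, 0.04, 0, 0, 0], [30, 0, 0, 0.02, 0, 0, 0], [30, 0, 0, 0.009, 0, 0, 0], [30, 0, 0, 0, 0, 0, 0]]}}

```text
time: 8.6
position: [0.4963, -0.0456, 0.0426]
eef_rot: [-0.0, 0.995, 0.104, -0.001]
contact_force: [0.8, -0.4, -1.3]
gripper_width: 0.497
grip_force: 25.9
```

Emit:
{"fn": "servo_tool", "kwargs": {"motion": [[30, 0, 0, 0.0025, 0, 0, 0], [30, 0, 0, 0, 0, 0, 0]]}}

```text
time: 8.8
position: [0.4976, -0.0457, 0.0425]
eef_rot: [0.0, 0.995, 0.104, 0.001]
contact_force: [0.2, 0.6, -0.9]
gripper_width: 0.497
grip_force: 25.9
```

Emit:
{"fn": "servo_tool", "kwargs": {"motion": [[30, 0, 0, 0.005, 0, 0, 0], [30, 0, 0, 0.003, 0, 0, 0], [30, 0, 0, 0, 0, 0, 0]]}}

```text
time: 9.1
position: [0.4968, -0.0453, 0.0353]
eef_rot: [0.0, 0.995, 0.104, -0.0]
contact_force: [0.6, 0.2, -0.6]
gripper_width: 0.498
grip_force: 25.9
```

Emit:
{"fn": "servo_tool", "kwargs": {"motion": [[30, 0, 0, 0.0015, 0, 0, 0], [30, 0, 0, 0, 0, 0, 0]]}}

```text
time: 9.3
position: [0.4969, -0.0453, 0.0343]
eef_rot: [0.0, 0.995, 0.104, -0.0]
contact_force: [1.3, 0.1, -0.0]
gripper_width: 0.502
grip_force: 25.9
```

Emit:
{"fn": "servo_tool", "kwargs": {"motion": [[30, 0, 0, 0.001, 0, 0, 0], [30, 0, 0, 0, 0, 0, 0]]}}

```text
time: 9.5
position: [0.497, -0.0454, 0.0337]
eef_rot: [0.0, 0.995, 0.104, 0.0]
contact_force: [0.3, 0.2, -0.7]
gripper_width: 0.499
grip_force: 25.9
```

Emit:
{"fn": "servo_tool", "kwargs": {"motion": [[30, 0, 0, 0.0012, 0, 0, 0], [30, 0, 0, 0, 0, 0, 0]]}}

```text
time: 9.7
position: [0.4974, -0.0453, 0.0336]
eef_rot: [0.0, 0.995, 0.104, 0.001]
contact_force: [-1.5, 2.2, 6.7]
gripper_width: 0.502
grip_force: 26.3
```

Emit:
{"fn": "servo_tool", "kwargs": {"motion": [[30, 0, 0, 0.0007, 0, 0, 0], [30, 0, 0, 0, 0, 0, 0]]}}

```text
time: 9.9
position: [0.4977, -0.0453, 0.0335]
eef_rot: [0.0, 0.995, 0.104, 0.001]
contact_force: [-2.0, 2.9, 9.9]
gripper_width: 0.501
grip_force: 26.5
```

Emit:
{"fn": "servo_tool", "kwargs": {"motion": [[30, 0, 0, -0.001, 0, 0, 0], [53, 0, 0, 0, 0, 0, 0], [58, 0, 0, 0, 0, 0, 0], [70, 0, 0, 0, 0, 0, 0], [70, 0, 0, 0, 0, 0, 0]]}}

```text
time: 10.4
position: [0.4968, -0.0454, 0.0328]
eef_rot: [0.0, 0.995, 0.104, -0.0]
contact_force: [-0.2, -0.3, 0.2]
gripper_width: 0.7
grip_force: 0.0
```

Emit:
{"fn": "servo_tool", "kwargs": {"motion": [[70, 0, 0, -0.01, 0, 0, 0], [70, 0, 0, -0.03, 0, 0, 0], [70, 0, 0, -0.05, 0, 0, 0], [70, 0, 0, -0.05, 0, 0, 0], [70, 0, 0, 0, 0, 0, 0]]}}

```text
time: 10.9
position: [0.4997, -0.0463, 0.1441]
eef_rot: [0.002, 0.995, 0.104, 0.004]
contact_force: [1.0, 0.1, -0.4]
gripper_width: 0.696
grip_force: 0.0
```

```bash
python3 - <<'E'
from h import *
state()
d=cam('wrist');save(d,'w5.png')
E
```

```text
t 10.9 pos [ 0.4997 -0.0463  0.1441] yaw 11.93 z [ 0.008 -0.003 -1.   ] F [ 0.97  0.07 -0.36] w 0.696 grip 0.0
```

View pics/w5.png

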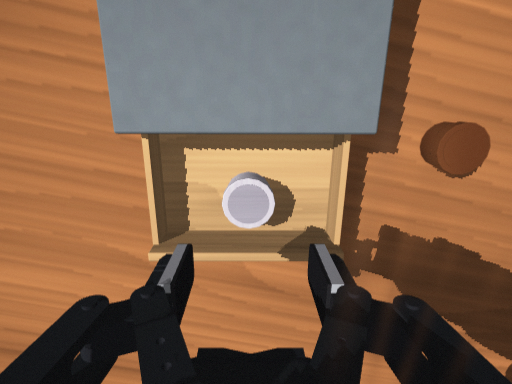

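The tin stands upright in the tray at (248,203). Next I'll back off in front of the tray, close the fingers and go down.

Emit:
{"fn": "servo_tool", "kwargs": {"motion": [[0, -0.044, 0, 0, 0, 0, 0], [0, -0.044, 0, 0, 0, 0, 0], [0, -0.044, 0, 0, 0, 0, 0], [0, 0, 0, 0, 0, 0, 0], [0, 0, 0, 0, 0, 0, 0]]}}

```text
time: 11.45
position: [0.3999, -0.066, 0.1376]
eef_rot: [0.0, 0.995, 0.103, 0.0]
contact_force: [0.9, -1.1, 0.2]
gripper_width: 0.002
grip_force: 0.0
```

```bash
python3 - <<'E'
from h import *
state();go([.403,-.064,.036])
E
```

```text
t 11.45 pos [ 0.3999 -0.066   0.1376] yaw 11.86 z [ 0. -0. -1.] F [ 0.92 -1.08  0.2 ] w 0.002 grip 0.0
to [ 0.403 -0.064  0.036] dist 0.1017 share [ 0.0046 -0.0018  0.1355]
```

Emit:
{"fn": "servo_tool", "kwargs": {"motion": [[0, 0, -0.0018, 0.045, 0, 0, 0], [0, 0, 0, 0.045, 0, 0, 0], [0, 0, 0, 0.045, 0, 0, 0], [0, 0, 0, 0, 0, 0, 0]]}}

```text
time: 11.85
position: [0.3972, -0.0627, 0.0324]
eef_rot: [-0.002, 0.995, 0.104, -0.003]
contact_force: [0.6, -0.6, -0.2]
gripper_width: 0.003
grip_force: 0.0
```

```bash
python3 - <<'E'
from h import *
state();go([.441,-.056,.036]);go([.452-.0108+.0783,-.0537-.0023+.0165,.036])
E
```

```text
t 11.85 pos [ 0.3972 -0.0627  0.0324] yaw 11.96 z [-0.007  0.004 -1.   ] F [ 0.56 -0.58 -0.2 ] w 0.003 grip 0.0
to [ 0.441 -0.056  0.036] dist 0.0444 share [ 0.0589  0.0033 -0.0052]
to [ 0.5195 -0.0395  0.036 ] dist 0.1245 share [ 0.1659  0.0035 -0.0058]
```

Emit:
{"fn": "servo_tool", "kwargs": {"motion": [[0, 0.02, 0.002, -0.003, 0, 0, 0], [0, 0.02, 0, 0, 0, 0, 0], [0, 0.004, 0, 0, 0, 0, 0], [0, 0.004, 0, 0, 0, 0, 0], [0, 0.004, 0, 0, 0, 0, 0]]}}

```text
time: 12.35
position: [0.4384, -0.0579, 0.0395]
eef_rot: [0.0, 0.995, 0.104, -0.0]
contact_force: [-0.0, -0.1, 0.3]
gripper_width: -0.002
grip_force: 0.0
```

Emit:
{"fn": "servo_tool", "kwargs": {"motion": [[0, 0.004, 0, 0, 0, 0, 0], [0, 0.004, 0, 0, 0, 0, 0], [0, 0.004, 0, 0, 0, 0, 0]]}}

```text
time: 12.65
position: [0.4469, -0.0561, 0.0391]
eef_rot: [0.0, 0.995, 0.104, -0.0]
contact_force: [-1.7, -1.7, 2.4]
gripper_width: 0.0
grip_force: 1.2
```

Emit:
{"fn": "servo_tool", "kwargs": {"motion": [[0, 0.005, 0, 0, 0, 0, 0], [0, 0.006, 0, 0, 0, 0, 0], [0, 0.006, 0, 0, 0, 0, 0], [0, 0.006, 0, 0, 0, 0, 0], [0, 0.006, 0, 0, 0, 0, 0]]}}

```text
time: 13.15
position: [0.4687, -0.0516, 0.039]
eef_rot: [0.0, 0.995, 0.104, -0.0]
contact_force: [-2.8, -2.4, 2.5]
gripper_width: -0.0
grip_force: 1.7
```

Emit:
{"fn": "servo_tool", "kwargs": {"motion": [[0, 0.006, 0, 0, 0, 0, 0], [0, 0.006, 0, 0, 0, 0, 0], [0, 0.006, 0, 0, 0, 0, 0], [0, 0.006, 0, 0, 0, 0, 0], [0, 0.006, 0, 0, 0, 0, 0]]}}

```text
time: 13.65
position: [0.4906, -0.047, 0.039]
eef_rot: [0.0, 0.995, 0.104, -0.0]
contact_force: [-3.6, -3.1, 3.6]
gripper_width: 0.002
grip_force: 2.2
```

Emit:
{"fn": "servo_tool", "kwargs": {"motion": [[0, 0.006, 0, 0, 0, 0, 0], [0, 0.006, 0, 0, 0, 0, 0], [0, 0.006, 0, 0, 0, 0, 0], [0, 0.006, 0, 0, 0, 0, 0], [0, 0, 0, 0, 0, 0, 0]]}}

```text
time: 14.15
position: [0.5083, -0.0432, 0.0389]
eef_rot: [0.0, 0.995, 0.104, -0.0]
contact_force: [-4.9, -3.6, 3.1]
gripper_width: -0.001
grip_force: 2.4
```

```bash
python3 - <<'E'
from h import *
state();go([.521,-.0395,.038])
E
```

```text
t 14.15 pos [ 0.5083 -0.0432  0.0389] yaw 11.93 z [-0. -0. -1.] F [-4.88 -3.57  3.11] w -0.001 grip 2.365019414573908
to [ 0.521  -0.0395  0.038 ] dist 0.0133 share [ 0.0176 -0.0013  0.0012]
```

Emit:
{"fn": "servo_tool", "kwargs": {"motion": [[0, 0.005, 0, 0, 0, 0, 0], [0, 0.005, 0, 0, 0, 0, 0], [0, 0.004, 0, 0, 0, 0, 0], [0, 0, 0, 0, 0, 0, 0]]}}

```text
time: 14.55
position: [0.5179, -0.0411, 0.0388]
eef_rot: [0.0, 0.995, 0.104, -0.001]
contact_force: [-5.2, -4.0, 3.5]
gripper_width: 0.005
grip_force: 3.0
```

Emit:
{"fn": "servo_tool", "kwargs": {"motion": [[0, 0.0013, 0, 0, 0, 0, 0], [0, 0, 0, 0, 0, 0, 0]]}}

```text
time: 14.75
position: [0.5184, -0.041, 0.0388]
eef_rot: [0.0, 0.995, 0.104, -0.001]
contact_force: [-7.4, -3.6, 4.6]
gripper_width: -0.0
grip_force: 4.2
```

Emit:
{"fn": "servo_tool", "kwargs": {"motion": [[0, 0.0013, 0, 0, 0, 0, 0], [0, 0, 0, 0, 0, 0, 0]]}}

```text
time: 14.95
position: [0.5196, -0.0407, 0.0388]
eef_rot: [0.0, 0.995, 0.104, -0.001]
contact_force: [-5.2, -4.0, 1.8]
gripper_width: -0.002
grip_force: 3.2
```

Emit:
{"fn": "servo_tool", "kwargs": {"motion": [[0, 0.0013, 0, 0, 0, 0, 0], [0, 0, 0, 0, 0, 0, 0]]}}

```text
time: 15.15
position: [0.5206, -0.0405, 0.0388]
eef_rot: [0.0, 0.995, 0.104, -0.001]
contact_force: [-6.5, -4.1, 3.4]
gripper_width: -0.002
grip_force: 3.5
```

Emit:
{"fn": "servo_tool", "kwargs": {"motion": [[0, 0.0013, 0, 0, 0, 0, 0], [0, 0, 0, 0, 0, 0, 0]]}}

```text
time: 15.35
position: [0.5215, -0.0403, 0.0388]
eef_rot: [0.0, 0.995, 0.104, -0.001]
contact_force: [-6.8, -4.4, 3.6]
gripper_width: 0.004
grip_force: 3.6
```

Emit:
{"fn": "servo_tool", "kwargs": {"motion": [[0, 0.0013, 0, 0, 0, 0, 0], [0, 0, 0, 0, 0, 0, 0]]}}

```text
time: 15.55
position: [0.5224, -0.0401, 0.0388]
eef_rot: [0.0, 0.995, 0.104, -0.001]
contact_force: [-7.5, -4.6, 4.2]
gripper_width: 0.001
grip_force: 3.7
```

Emit:
{"fn": "servo_tool", "kwargs": {"motion": [[0, 0.0013, 0, 0, 0, 0, 0], [0, 0, 0, 0, 0, 0, 0]]}}

```text
time: 15.75
position: [0.5234, -0.0399, 0.0388]
eef_rot: [0.0, 0.995, 0.104, -0.001]
contact_force: [-6.2, -4.8, 5.0]
gripper_width: -0.006
grip_force: 3.7
```

Emit:
{"fn": "servo_tool", "kwargs": {"motion": [[0, 0.0013, 0, 0, 0, 0, 0], [0, 0, 0, 0, 0, 0, 0]]}}

```text
time: 15.95
position: [0.5243, -0.0397, 0.0388]
eef_rot: [0.0, 0.995, 0.104, -0.001]
contact_force: [-6.6, -3.9, 4.9]
gripper_width: 0.0
grip_force: 3.6
```

Emit:
{"fn": "servo_tool", "kwargs": {"motion": [[0, 0.0013, 0, 0, 0, 0, 0], [0, 0, 0, 0, 0, 0, 0]]}}

```text
time: 16.15
position: [0.5255, -0.0395, 0.0388]
eef_rot: [0.0, 0.995, 0.104, -0.0]
contact_force: [-5.1, -3.4, 2.8]
gripper_width: 0.004
grip_force: 2.8
```

Emit:
{"fn": "servo_tool", "kwargs": {"motion": [[0, 0.0013, 0, 0, 0, 0, 0], [0, 0, 0, 0, 0, 0, 0]]}}

```text
time: 16.35
position: [0.5266, -0.0393, 0.0388]
eef_rot: [0.0, 0.995, 0.104, -0.0]
contact_force: [-5.0, -3.8, 2.5]
gripper_width: -0.001
grip_force: 2.4
```

The force dropped from about 9 N to 6.5 N, which is the click. I'll back off gently.

Emit:
{"fn": "servo_tool", "kwargs": {"motion": [[0, -0.002, 0, 0, 0, 0, 0], [0, -0.003, 0, 0, 0, 0, 0], [0, -0.004, 0, 0, 0, 0, 0], [0, -0.004, 0, 0, 0, 0, 0], [0, 0, 0, 0, 0, 0, 0]]}}

```text
time: 16.85
position: [0.5172, -0.0409, 0.039]
eef_rot: [-0.0, 0.995, 0.104, 0.0]
contact_force: [0.0, -0.3, -0.3]
gripper_width: -0.002
grip_force: 0.0
```

Emit:
{"fn": "servo_tool", "kwargs": {"motion": [[0, -0.02, 0, 0, 0, 0, 0], [0, -0.04, 0, 0, 0, 0, 0], [0, -0.04, 0, -0.02, 0, 0, 0], [0, 0, 0, -0.06, 0, 0, 0], [0, 0, 0, -0.06, 0, 0, 0]]}}

```text
time: 17.35
position: [0.4423, -0.056, 0.144]
eef_rot: [-0.001, 0.995, 0.104, -0.001]
contact_force: [1.4, -0.3, 0.7]
gripper_width: 0.001
grip_force: 0.0
```

Emit:
{"fn": "servo_tool", "kwargs": {"motion": [[0, 0, 0, -0.05, 0, 0, 0], [0, 0, 0, 0, 0, 0, 0], [0, 0, 0, 0, 0, 0, 0]]}}

```text
time: 17.65
position: [0.4447, -0.0568, 0.1823]
eef_rot: [0.0, 0.995, 0.104, 0.001]
contact_force: [-1.7, -0.1, -1.3]
gripper_width: 0.001
grip_force: 0.0
```

```bash
python3 - <<'E'
from h import *
state()
d=cam('wrist');P=cloud(d);z=P[...,2];m=(z>.053)&(z<.064)&(P[...,0]<.56)&(P[...,0]>.4)
n,l,st,ce=cv2.connectedComponentsWithStats(m.astype(np.uint8));i=1+st[1:,4].argmax();q=P[l==i]
print(cv2.minAreaRect((q[:,:2]*1000).astype(np.float32)),st[i,4])
s=cam('scene');cv2.imwrite('pics/f.png',cv2.cvtColor(np.hstack([cv2.resize(x['image'],(400,300)) for x in(d,s)]),cv2.COLOR_RGB2BGR))
E
```

```text
t 17.65 pos [ 0.4447 -0.0568  0.1823] yaw 11.94 z [ 0.002 -0.001 -1.   ] F [-1.74 -0.13 -1.32] w 0.001 grip 0.0
((533.4194946289062, -36.84069061279297), (7.995822429656982, 159.59463500976562), 11.482492446899414) 2182
```

View pics/f.png

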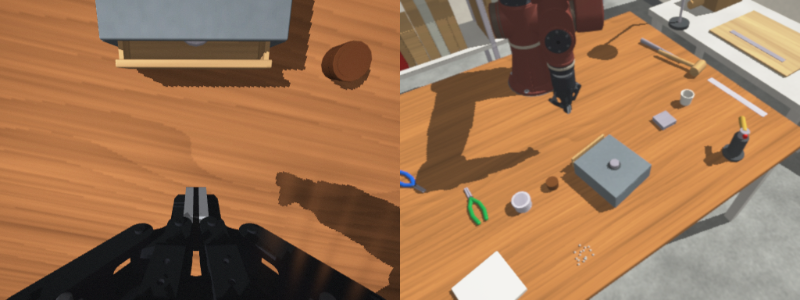

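The tray is back where it was when latched (front edge at row 64, left half). The tin's rim shows just inside at (195,40), and the bystanders have not moved.

```bash
python3 -c "
from bench import manip
print(manip.sign_off())"
```

```text
the job is handed in; nothing more can be done
None
```

I pressed the release, stood the small silver tin upright in the tray, and pushed the tray in until it clicked; it held by itself at its original latched position, force readings stayed under about 11 N, and the job was handed in at about 18 s.

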